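# Lay out the shuffleboard pucks and photograph them

### The job

Spread the heap of four shuffleboard pucks into one flat layer in the tray, each right way up with at least a finger's width (15 mm) clear between any two. Then photograph them: press the camera's shutter button to its halfway stop, hold it there for a second, then press it fully down, and let go of it so that it springs back. Do not trigger the camera before the pucks are laid out, and leave the mug, the can and the dart case where they are.

Things in the scene. Friction and masses are not known exactly. Their poses are not given: they have to be found in the camera images.
- tray: Low open tray of light wood, fixed to the table, outside 250 x 260 mm (its x, y) and 17 mm high; walls and floor 5 mm thick, so the walls stand 12 mm above the inner floor. Origin: centre of its underside, on the table; z up.
- tray_in (a point): Centre of the tray's inner floor (5 mm above the table), axes as the tray's. Inner floor 240 x 250 mm.
- puck1: Shuffleboard puck: steel disc with a black plastic cap on top, 58 mm in diameter, 26 mm high, 0.2 to 0.4 kg, loose. Origin: centre of its underside; z along its axis, out of the black cap. At the start three of the pucks lie close together on the tray floor and one lies on top of those three.
- puck2: Shuffleboard puck: steel disc with a black plastic cap on top, 58 mm in diameter, 26 mm high, 0.2 to 0.4 kg, loose. Origin: centre of its underside; z along its axis, out of the black cap. At the start three of the pucks lie close together on the tray floor and one lies on top of those three.
- puck3: Shuffleboard puck: steel disc with a black plastic cap on top, 58 mm in diameter, 26 mm high, 0.2 to 0.4 kg, loose. Origin: centre of its underside; z along its axis, out of the black cap. At the start three of the pucks lie close together on the tray floor and one lies on top of those three.
- puck4: Shuffleboard puck: steel disc with a black plastic cap on top, 58 mm in diameter, 26 mm high, 0.2 to 0.4 kg, loose. Origin: centre of its underside; z along its axis, out of the black cap. At the start three of the pucks lie close together on the tray floor and one lies on top of those three.
- camera: Black camera on a fixed stand (round base 120 mm across) beside the tray. Origin: centre of the base's underside; z up; the lens looks towards +x of this frame, pitched 35 degrees down. Camera box 66 mm deep, 130 mm wide, 80 mm tall, its centre 118 mm above the table; its top face leans 35 degrees towards the lens side. A 12 mm tall flash block on it begins 53 mm from the button's axis.
- screen_top (a point): Middle of the upper edge of the camera's flip-up screen, 120 mm wide, 6 mm thick, 56 mm tall, standing square on the rear edge of the top face. Its front is 32 mm behind the button's axis, so a tool coming straight down on the button is blocked: come in along the button's axis. Axes as for the button.
- button_top (a point): Centre of the top of the shutter button, an aluminium disc 32 mm across, 16 mm proud of the camera's top face; moves with it. z points out along its axis, 35 degrees from vertical towards the lens side; x to the camera's front, y along its width. Press along -z: 7 mm at 1 to 3 N to the halfway stop, which holds up to 10 N, then 6 mm more at 10 to 13 N to the bottom. Springs back.
- stage1 (a joint): First-stage travel of the shutter button in m: 0 = up, 0.007 = at the halfway stop (it stays there while the second stage is pressed).
- stage2 (a joint): Second-stage travel of the shutter button in m, beyond the halfway stop: 0 = not beyond it, 0.006 = fully down (the picture is taken from about 0.004).
- mug: White mug, 80 mm in diameter, 90 mm high, with a handle at its +y side; a bystander. Origin: centre of its underside.
- wax_can: Upright can, 66 mm in diameter, 120 mm high; a bystander. Origin: centre of its underside.
- dart_case: Flat black case 180 x 75 x 30 mm (its x, y, z); a bystander. Origin: centre of its underside.
Not all that is in view belongs to the job. What is shaped like the puck3 but brown or green is not meant.

How it is judged:
On the way, in this order (a step that is already met when the one before it is completed fails the run):
1. all four pucks lie flat in the tray in one layer, right way up, with at least 12 mm between any two (z of puck1 in the frame of tray_in between -0.003 and 0.004 m and angle between each of puck1, puck2, puck3, puck4's own z axis and vertical below 0.1 rad and x of puck1 in the frame of tray_in between -0.1 and 0.1 m and y of puck1 in the frame of tray_in between -0.1 and 0.1 m and z of puck2 in the frame of tray_in between -0.003 and 0.004 m and x of puck2 in the frame of tray_in between -0.1 and 0.1 m and y of puck2 in the frame of tray_in between -0.1 and 0.1 m and z of puck3 in the frame of tray_in between -0.003 and 0.004 m and x of puck3 in the frame of tray_in between -0.1 and 0.1 m and y of puck3 in the frame of tray_in between -0.1 and 0.1 m and z of puck4 in the frame of tray_in between -0.003 and 0.004 m and x of puck4 in the frame of tray_in between -0.1 and 0.1 m and y of puck4 in the frame of tray_in between -0.1 and 0.1 m and horizontal distance between puck1 and puck2 above 0.07 m and horizontal distance between each of puck1, puck2 and puck3 above 0.07 m and horizontal distance between each of puck1, puck2, puck3 and puck4 above 0.07 m and linear speed of each of puck1, puck2, puck3, puck4 below 0.02 m/s), for 0.2 s.
2. the shutter button is held at its halfway stop (first stage down at least 5.5 mm, second stage pressed less than 2 mm) for 0.6 s (value of joint stage1 above 0.0055 m and value of joint stage2 below 0.002 m), for 0.6 s.
3. the shutter button is pressed fully down (second stage at least 4.5 mm) (value of joint stage1 above 0.0055 m and value of joint stage2 above 0.0045 m), for 0.05 s.
At the end, for the whole second after the job is handed in: All four pucks lie at rest flat on the tray's floor, right way up (within 0.1 rad), none on another, centres at least 70 mm apart (12 mm clear) and within 100 mm of the tray's centre along its x and y; the shutter button is let go and has sprung back up (first stage under 1.5 mm, second under 1 mm) (all of step 1 and value of joint stage1 below 0.0015 m and value of joint stage2 below 0.001 m); the robot touches nothing.
It fails at once if the camera is triggered (second stage beyond 3.5 mm) while the pucks are not laid out (value of joint stage2 above 0.0035 m and not ((z of puck1 in the frame of tray_in between -0.003 and 0.004 m and angle between each of puck1, puck2's own z axis and vertical below 0.1 rad and x of puck1 in the frame of tray_in between -0.1 and 0.1 m and y of puck1 in the frame of tray_in between -0.1 and 0.1 m and z of puck2 in the frame of tray_in between -0.003 and 0.004 m and x of puck2 in the frame of tray_in between -0.1 and 0.1 m and y of puck2 in the frame of tray_in between -0.1 and 0.1 m) and (z of puck3 in the frame of tray_in between -0.003 and 0.004 m and angle between each of puck3, puck4's own z axis and vertical below 0.1 rad and x of puck3 in the frame of tray_in between -0.1 and 0.1 m and y of puck3 in the frame of tray_in between -0.1 and 0.1 m and z of puck4 in the frame of tray_in between -0.003 and 0.004 m and x of puck4 in the frame of tray_in between -0.1 and 0.1 m and y of puck4 in the frame of tray_in between -0.1 and 0.1 m) and (horizontal distance between puck1 and puck2 above 0.07 m and horizontal distance between each of puck1, puck2 and puck3 above 0.07 m and horizontal distance between each of puck1, puck2, puck3 and puck4 above 0.07 m))).
It fails at once if the mug is moved more than 20 mm (distance of mug from where it was at the start of the episode above 0.02 m).
It fails at once if the wax can is moved more than 20 mm (distance of wax_can from where it was at the start of the episode above 0.02 m).
It fails at once if the dart case is moved more than 20 mm (distance of dart_case from where it was at the start of the episode above 0.02 m).
It also fails if it takes over 62 s, if anything falls off the work surface, if the arm or the gripper's body presses on something with over 40 N, if the wrist force passes 120 N, or if a joint passes its speed limit or range.

### The arm

A 6-joint arm with a two-finger parallel gripper is mounted at the origin on the work surface. World frame = base frame: x ahead of the robot, y to its left, z up, the work surface at z = 0. Lengths are in m, angles in rad, forces in N, time in s.
With the tool pointing down it reaches from about 0.25 to 0.725 m from the base axis. Payload 4 kg.
Tool frame: the origin (TCP) lies midway between the tips of the shut fingers; the grasp point (between the pads) lies 19 mm behind it; z points along the fingers, y is the line along which they close (so a half turn about z gives the same grasp; the last joint's range is limited). The gripper opens to 85 mm and grips with 20 to 120 N. Pads are 22 mm wide; open, the fingers measure 114 mm over their backs; the gripper's body (76 mm by 85 mm) begins 54 mm behind the grasp point. The pads swing forward as they close: fully open they stand 13 mm farther back than shut.
Start: joints at [1.171, 0.241, 0.005, 1.335, 0, 1.571], TCP at [0.195, 0.461, 0.231] pointing down, gripper open.
Joint ranges: [-2.72, 2.72], [-1.05, 1.87], [-1.09, 1.28], [-1.99, 2.15], [-1.42, 1.44], [-3.14, 3.14]. Speed limits (rad/s): [2.79, 2.79, 3.14, 3.14, 3.14, 3.14].

### API

Orientations are given as a unit quaternion [x, y, z, w].
In Python, from workcell import status, camera, get_calibration, ticket gives the robot as it stands.
- The arm moves only by the shell command python3 -m creep 'ROWS' [OPENING]. ROWS is JSON, a list of rows, each a list of 6 numbers: the shift along the world's x, y, z in cm, then the turn, a rotation vector about the world's x, y, z in degrees. A call has 1 to 8 rows; each row shifts and turns the commanded pose from where the row before left it; what a row does not reach is not made up. A row lasts 1/10 s, in which the tool goes at most 50 mm and 8.59 degrees, less where a joint would pass 70% of its speed; a pose out of reach is approached as far as the arm can. A call is refused whole if a number of a shift passes 5 or a number of a turn 8.59, either way. A call with a gripper value outside its range is refused whole. OPENING is the opening, from -1 (shut) to 1 (fully open), so that 0 is half open, set as the call begins (- or left out, the last holds). The fingers move at their own pace and stop on an object; the grip force is fixed at half the most. Time passes only in rows, so rows that do not move let the fingers close. It gives the time, the measured TCP pose, the force, the opening and the grip force at its end, in the units of the state.
- status.get_obs(): the state, without advancing time (a new reading comes with each control period).
- camera(name): name is "scene" or "top"; returns the picture (420x560x3 uint8, red, green, blue); there is no depth.
- get_calibration(name): a dict with "fx", "fy", "cx", "cy" (pixels), "k1" (the pictures are not rectified: a ray, as slopes to the right and down, at radius r is drawn at 1 + k1 r^2 times it, then the intrinsics apply), "rvec" (rotation vector, rad) and "tvec" (3), from world to camera coordinates, as OpenCV has them. Camera axes: x right, y down, z forward; pixel columns grow to the right and rows downward; lengths in m; the calibration is good to about 2 mm. A picture is of the moment at which its call begins. get_calibration takes no time and is no camera call.
- ticket.job_done(): hands the job in; it is judged then, once.
The state is a dict: "clock": time; "joint_pos": joint angles; "joint_vel": joint speeds; "tau": joint torques, N m; "eef_pos": TCP position; "tool_rot": TCP orientation; "ft_force": force on the tool from outside, world axes, zero at the start; "ft_torque": the same for the moment, N m; "grip_width": finger opening in m; "grasp_force": force on a finger pad.
Only numpy, scipy, OpenCV 4.12 (cv2) and the standard library are available. Lean on these libraries where they do the work, as an engineer would, in place of code of your own. Each camera call takes 0.05 s, during which the arm holds its last target. There are 200 camera calls.

## Working session

There is one attempt and no reset: what is moved stays moved. The work goes in short steps, Python scripts to look and compute and a shell command to move; the robot and the scene stay as the last step left them, time stands still between calls to the robot, and variables do not carry over. Pictures are saved under pics/ and viewed, at most 10 in all, crops included, and the job is handed in when it is done.

```bash
mkdir -p pics; ls
cat > h.py <<'E'
import numpy as np, cv2
from workcell import status, camera, get_calibration, ticket
def shot(n,f):
    im=camera(n); cv2.imwrite(f,cv2.cvtColor(im,cv2.COLOR_RGB2BGR)); return im
def cal(n):
    c=get_calibration(n); R=cv2.Rodrigues(np.array(c["rvec"],float))[0]; return c,R,np.array(c["tvec"],float).ravel()
def K(c): return np.array([[c["fx"],0,c["cx"]],[0,c["fy"],c["cy"]],[0,0,1.]]),np.array([c["k1"],0,0,0.])
def back(n,u,v,z):
    c,R,t=cal(n); k,d=K(c)
    p=cv2.undistortPoints(np.array([[[u,v]]],float),k,d)[0,0]
    o=-R.T@t; r=R.T@np.array([p[0],p[1],1]); return o+r*(z-o[2])/r[2]
def proj(n,P):
    c,R,t=cal(n); k,d=K(c)
    return cv2.projectPoints(np.array(P,float).reshape(-1,3),np.array(c["rvec"],float),t,k,d)[0][:,0]
E
python3 - <<'E'
from h import *
shot("top","pics/top0.png");shot("scene","pics/sc0.png")
for n in("top","scene"):
    c,R,t=cal(n);print(n,-R.T@t,R[2],c["fx"])
print(status.get_obs())
E
```

```text
pics
top [ 0.39107122 -0.00298824  1.76576281] [ 0.09301469  0.01103834 -0.99560355] 514.8789778037062
scene [1.31675783 0.03265033 0.94044134] [-0.70949716 -0.00522546 -0.70468892] 453.4203851423796
{'clock': 0.1, 'joint_pos': array([ 1.17101036e+00,  2.41355264e-01,  3.85345216e-03,  1.33519003e+00,
       -2.39139302e-05,  1.57077881e+00]), 'joint_vel': array([-2.62871753e-04, -2.91587553e-03,  3.13957575e-03, -6.52117586e-05,
       -1.93989638e-03,  9.92307327e-04]), 'tau': array([ 1.47458086e-04, -3.73137438e+01,  2.53010470e+01,  1.08672658e-02,
       -5.99337795e-06, -5.22757006e-06]), 'eef_pos': array([0.19439754, 0.46004928, 0.23049107]), 'tool_rot': array([ 1.98555764e-01,  9.80089134e-01, -9.31256764e-04, -1.76479923e-04]), 'ft_force': array([-0.46879278,  0.7375738 , -0.28872893]), 'ft_torque': array([0.00079544, 0.00183331, 0.05621356]), 'grasp_force': 0.0, 'grip_width': 0.08534951178868563}
```

View pics/top0.png

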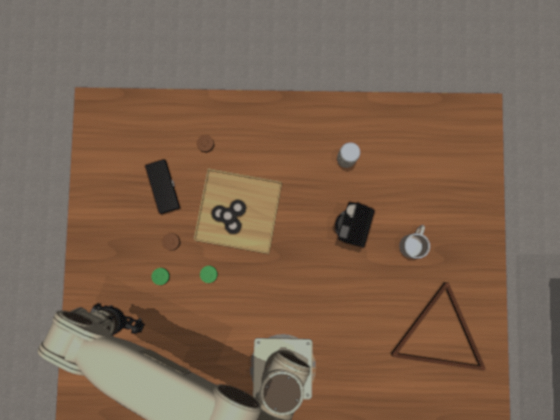

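View pics/sc0.png

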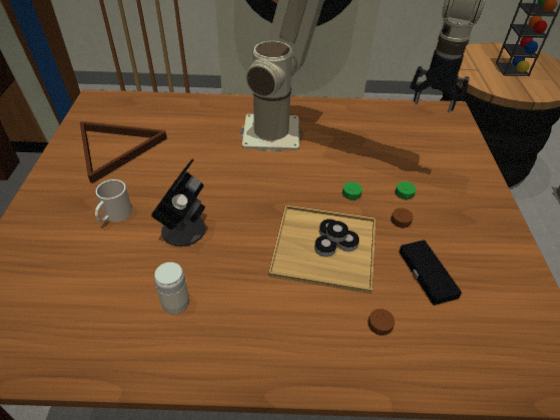

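The top view shows the tray at about (238,210) with the heap around (228,215), the camera at (355,225), the case at (163,187), the can at (349,155) and the mug at (416,245). I'll enlarge crops of the heap and the camera.

Run:
```python
import cv2,numpy as np
t=cv2.imread("pics/top0.png");s=cv2.imread("pics/sc0.png")
R=lambda i,f:cv2.resize(i,None,fx=f,fy=f,interpolation=cv2.INTER_CUBIC)
a=R(t[160:260,185:285],4); b=R(s[200:300,265:385],4)[:, :400]
c=np.hstack([a,R(s[205:280,295:370],400/75)])
cv2.imwrite("pics/crop1.png",c)
d=np.hstack([R(t[190:260,325:395],400/70),R(s[155:250,140:235],400/95)]);cv2.imwrite("pics/crop2.png",d[:400,:800])
```

```text
(no output)
```

View pics/crop1.png

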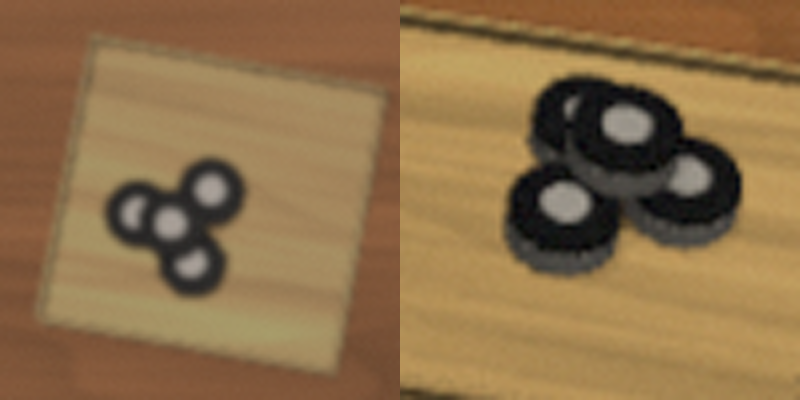

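View pics/crop2.png

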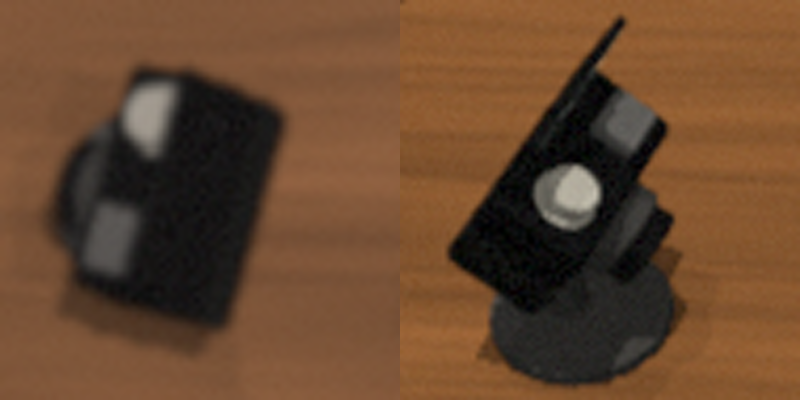

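The crops show the tray corners at (208,169), (281.5,183), (269.5,253.5) and (195,240.5) in the top image. The top puck is at (227.5,216), with the lower ones at (238,207.5), (219,213) and (233,226). The button is at (182,200) in the scene image.

Run:
```python
from h import *
np.set_printoptions(precision=4,suppress=True)
B=lambda u,v,z:back("top",u,v,z)
C=np.array([B(*p,.017) for p in[(208,169.25),(281.5,183),(269.5,253.5),(195,240.5)]])
print(C[:,:2],"ctr",C.mean(0)); print([np.linalg.norm(C[i]-C[i-1]) for i in range(4)])
e=[np.degrees(np.arctan2(*(C[i]-C[i-1])[[1,0]])) for i in range(4)];print("edge ang",e)
for n,u,v,z in[("T",227.5,215.75,.057),("R",238,207.5,.031),("L",219.25,213.25,.031),("B",233.25,226.25,.031)]:
    print(n,B(u,v,z))
S=lambda u,v,z:back("scene",u,v,z)
for n,u,v,z in[("T",337.75,228.4,.057),("Rs",325.9,242.9,.031),("Ls",348.8,237.8,.031)]: print(n,S(u,v,z))
a,b=B(374,209.6,.214),B(363.9,246.9,.214);print("screen",a,b,np.linalg.norm(a-b),np.degrees(np.arctan2(*(a-b)[[1,0]])))
m=S(140+225/4.21,155+18/4.21,.214);print("screen corner scene",m)
for z in(.16,.163,.166):print("btn",S(182,200.1,z))
print("proj btn top",proj("top",S(182,200.1,.163)))
print("base ctr scene",S(140+182/4.21,155+320/4.21,.01))
print("mug",B(415,247,.09),"can",B(349.5,153,.12),"case",B(163,187,.03))
```

```text
[[0.6605 0.2686]
 [0.6173 0.0153]
 [0.3766 0.0514]
 [0.4158 0.3049]] ctr [0.5176 0.1601 0.017 ]
[np.float64(0.24741275011488245), np.float64(0.25694193183440256), np.float64(0.2434561127078532), np.float64(0.2565196184092422)]
edge ang [np.float64(-8.45553684345884), np.float64(-99.68371084040054), np.float64(171.45786381960656), np.float64(81.19816911041356)]
T [0.4993 0.1925 0.057 ]
R [0.5295 0.1607 0.031 ]
L [0.5089 0.2236 0.031 ]
B [0.4658 0.1751 0.031 ]
T [0.5002 0.1922 0.057 ]
Rs [0.5297 0.1618 0.031 ]
Ls [0.509  0.2241 0.031 ]
screen [ 0.5158 -0.2672  0.214 ] [ 0.4032 -0.2371  0.214 ] 0.11655131810263669 -14.932545218283055
screen corner scene [ 0.4238 -0.1853  0.214 ]
btn [ 0.5175 -0.2049  0.16  ]
btn [ 0.5205 -0.204   0.163 ]
btn [ 0.5236 -0.2031  0.166 ]
proj btn top [[350.8853 208.9778]]
base ctr scene [ 0.4853 -0.2261  0.01  ]
mug [ 0.4069 -0.4204  0.09  ] can [ 0.7055 -0.2038  0.12  ] case [0.595  0.4176 0.03  ]
```

Both cameras agree on the heap to about 1 mm. I'll refine the camera's pose numerically and start moving towards the top puck.

```bash
python3 -m creep '[[3.4,-3,0,0,0,-6.3],[3.4,-3,0,0,0,-6.3],[3.4,-3,0,0,0,-6.4],[3.4,-3,0,0,0,0],[3.4,-3,0,0,0,0],[3.4,-3,-2,0,0,0],[3.4,-3,-3,0,0,0],[3.4,-3,-3,0,0,0]]' 1
python3 - <<'E'
from h import *
from scipy.optimize import least_squares
np.set_printoptions(precision=4,suppress=True)
B=lambda u,v,z:back("top",u,v,z)
f=lambda X:np.r_[(proj("top",X)[0]-[351.6,210.1]),(proj("scene",X)[0]-[182,200.1])]
r=least_squares(f,[.52,-.2,.163]);print("btn tri",r.x,r.fun)
for a,b,z in[((356.5,203.6),(346.9,238),.214),((374.5,210),(363.9,246.9),.104)]:
    p,q=B(*a,z),B(*b,z);print(p,q,np.degrees(np.arctan2(*(p-q)[[1,0]])))
E
```

```text
clock: 0.9
eef_pos: [0.4624, 0.224, 0.1554]
tool_rot: [0.358, 0.934, 0.0, 0.0]
ft_force: [1.2, 0.8, 0.5]
grip_width: 0.0854
grasp_force: 0.0
btn tri [ 0.5171 -0.2056  0.1597] [-0.3269  0.0514 -0.2581 -0.0042]
[ 0.533  -0.2144  0.214 ] [ 0.4288 -0.1861  0.214 ] -15.189335077618457
[ 0.5233 -0.2875  0.104 ] [ 0.404  -0.2537  0.104 ] -15.802832760882442
```

```bash
python3 -m creep '[[3.3,-2.9,0,0,0,0],[0,0,-2.5,0,0,0],[0,0,-2.5,0,0,0],[0,0,-2.5,0,0,0],[0,0,-2.5,0,0,0],[0,0,-2,0,0,0],[0,0,0,0,0,0]]'
```

```text
clock: 1.6
eef_pos: [0.4911, 0.1951, 0.0328]
tool_rot: [0.358, 0.934, -0.003, -0.003]
ft_force: [-0.7, -0.0, 0.5]
grip_width: 0.0852
grasp_force: 0.0
```

```bash
python3 -m creep '[[0,0,0,0,0,0],[0,0,0,0,0,0],[0,0,0,0,0,0],[0,0,0,0,0,0],[0,0,0,0,0,0],[0,0,0,0,0,0]]' -1
```

```text
clock: 2.2
eef_pos: [0.4953, 0.1969, 0.0379]
tool_rot: [0.358, 0.934, 0.001, 0.001]
ft_force: [-0.7, 0.4, 6.3]
grip_width: 0.0556
grasp_force: 64.1
```

```bash
python3 -m creep '[[0,0,2,0,0,0],[0,0,2,0,0,0],[0,0,2,0,0,0],[0,0,0,0,0,0],[0,0,0,0,0,0]]'
python3 - <<'E'
from h import *
t=shot("top","pics/t1.png");s=shot("scene","pics/s1.png")
R=lambda i,f:cv2.resize(i,None,fx=f,fy=f,interpolation=cv2.INTER_CUBIC)
cv2.imwrite("pics/c1.png",np.hstack([R(t[160:260,185:285],4),R(s[150:270,275:395],400/120)])[...,::-1])
o=status.get_obs();print(o["eef_pos"],o["ft_force"])
E
```

```text
clock: 2.7
eef_pos: [0.4941, 0.1964, 0.0959]
tool_rot: [0.358, 0.934, 0.0, 0.0]
ft_force: [-0.8, 0.1, -4.0]
grip_width: 0.0558
grasp_force: 64.8
[0.49308378 0.19597523 0.09475303] [-1.0979644  -0.71005287 -3.19192536]
```

View pics/c1.png

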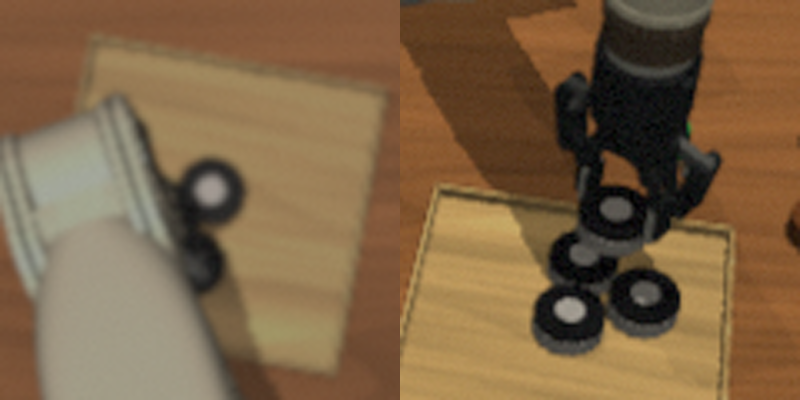

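The crop shows the top puck held level at about (615,215), with the three lower ones undisturbed. I'll carry it to tray (+60,-65) mm.

```bash
python3 -m creep '[[1.7,-2.6,0,0,0,0],[1.7,-2.6,0,0,0,0],[1.7,-2.6,0,0,0,0],[1.7,-2.7,0,0,0,0],[0,0,-2,0,0,0],[0,0,-2,0,0,0],[0,0,0,0,0,0],[0,0,0,0,0,0]]'
```

```text
clock: 3.6
eef_pos: [0.5609, 0.0912, 0.0548]
tool_rot: [0.358, 0.934, -0.001, -0.001]
ft_force: [-0.6, -0.7, -2.7]
grip_width: 0.0554
grasp_force: 64.6
```

```bash
python3 -m creep '[[0,0,-1.5,0,0,0],[0,0,-1.5,0,0,0],[0,0,-1,0,0,0],[0,0,0,0,0,0],[0,0,0,0,0,0]]'
```

```text
clock: 4.1
eef_pos: [0.5625, 0.0916, 0.0167]
tool_rot: [0.357, 0.934, 0.0, 0.0]
ft_force: [0.7, -0.2, -2.9]
grip_width: 0.0557
grasp_force: 64.8
```

```bash
python3 -m creep '[[0,0,-0.3,0,0,0],[0,0,0,0,0,0],[0,0,0,0,0,0]]'; python3 -m creep '[[0,0,-0.2,0,0,0],[0,0,0,0,0,0]]'
```

```text
clock: 4.4
eef_pos: [0.5624, 0.0914, 0.0135]
tool_rot: [0.358, 0.934, 0.0, 0.0]
ft_force: [-0.4, 0.8, -4.1]
grip_width: 0.0555
grasp_force: 64.8
clock: 4.6
eef_pos: [0.5627, 0.0915, 0.012]
tool_rot: [0.358, 0.934, 0.0, 0.001]
ft_force: [-1.0, -0.6, 2.7]
grip_width: 0.0553
grasp_force: 65.1
```

```bash
python3 -m creep '[[0,0,0,0,0,0],[0,0,0,0,0,0],[0,0,0,0,0,0],[0,0,1.5,0,0,0],[0,0,2,0,0,0],[0,0,2,0,0,0],[0,0,0,0,0,0],[0,0,0,0,0,0]]' 1;  python3 -m creep '[[-1.1,2.3,0,0,0,0],[-1.1,2.3,0,0,0,0],[-1.1,2.4,0,0,0,0],[0,0,0,0,0,0],[0,0,0,0,0,0]]'
```

```text
clock: 5.4
eef_pos: [0.5625, 0.0914, 0.0663]
tool_rot: [0.358, 0.934, 0.0, 0.001]
ft_force: [-0.7, 0.0, -0.0]
grip_width: 0.0852
grasp_force: 0.0
clock: 5.9
eef_pos: [0.5283, 0.1615, 0.065]
tool_rot: [0.357, 0.934, -0.001, -0.001]
ft_force: [-0.7, -0.5, -0.3]
grip_width: 0.0852
grasp_force: 0.0
```

```bash
python3 -m creep '[[0.1,0,-2,0,0,0],[0,0,-2,0,0,0],[0,0,-1.4,0,0,0],[0,0,0,0,0,0],[0,0,0,0,0,0]]';  python3 -m creep '[[0,0,0,0,0,0],[0,0,0,0,0,0],[0,0,0,0,0,0],[0,0,0,0,0,0],[0,0,0,0,0,0],[0,0,0,0,0,0]]' -1
```

```text
clock: 6.4
eef_pos: [0.5301, 0.1605, 0.0117]
tool_rot: [0.358, 0.934, -0.0, -0.0]
ft_force: [-0.4, 0.0, 0.3]
grip_width: 0.0853
grasp_force: 0.0
clock: 7.0
eef_pos: [0.5314, 0.1617, 0.0137]
tool_rot: [0.358, 0.934, 0.001, 0.001]
ft_force: [0.2, -0.8, 5.8]
grip_width: 0.0554
grasp_force: 63.4
```

```bash
python3 -m creep '[[0,0,2,0,0,0],[0,0,2,0,0,0],[0,0,1,0,0,0],[0,0,0,0,0,0],[0,0,0,0,0,0]]'
```

```text
clock: 7.5
eef_pos: [0.5297, 0.1613, 0.0616]
tool_rot: [0.358, 0.934, -0.0, -0.0]
ft_force: [-1.1, -0.1, -3.3]
grip_width: 0.0553
grasp_force: 65.0
```

```bash
python3 -m creep '[[2,1.5,0,0,0,0],[2,1.5,0,0,0,0],[2,1.4,-0.5,0,0,0],[0,0,-1.5,0,0,0],[0,0,-1.5,0,0,0],[0,0,-0.7,0,0,0],[0,0,0,0,0,0],[0,0,0,0,0,0]]'
```

```text
clock: 8.3
eef_pos: [0.5899, 0.2052, 0.0198]
tool_rot: [0.358, 0.934, -0.0, -0.0]
ft_force: [0.5, 0.2, -2.5]
grip_width: 0.0554
grasp_force: 65.0
```

```bash
python3 -m creep '[[0,0,-0.4,0,0,0],[0,0,-0.2,0,0,0],[0,0,0,0,0,0],[0,0,0,0,0,0]]'
```

```text
clock: 8.7
eef_pos: [0.5903, 0.2054, 0.0144]
tool_rot: [0.358, 0.934, 0.0, 0.0]
ft_force: [0.2, 0.5, -3.0]
grip_width: 0.0557
grasp_force: 65.0
```

```bash
python3 -m creep '[[0,0,-0.1,0,0,0],[0,0,0,0,0,0],[0,0,0,0,0,0],[0,0,0,0,0,0],[0,0,1.5,0,0,0],[0,0,2,0,0,0],[0,0,2,0,0,0],[0,0,0,0,0,0]]' 1;  python3 -m creep '[[-1.6,-0.4,0,0,0,-7.5],[-1.6,-0.4,0,0,0,-7.5],[-1.6,-0.4,0,0,0,-7.5],[-1.6,-0.4,0,0,0,-7.5],[-1.6,-0.4,0,0,0,-7.5],[-1.5,-0.4,0,0,0,-7.5],[-1.5,-0.3,0,0,0,-7.5],[-1.5,-0.3,0,0,0,-7.5]]'; python3 -m creep '[[0,0,0,0,0,0],[0,0,0,0,0,0]]'
```

```text
clock: 9.5
eef_pos: [0.5927, 0.2063, 0.0717]
tool_rot: [0.358, 0.934, 0.002, 0.003]
ft_force: [0.4, 0.1, 0.9]
grip_width: 0.0856
grasp_force: 0.0
clock: 10.3
eef_pos: [0.4641, 0.1751, 0.0674]
tool_rot: [0.778, 0.628, -0.0, -0.0]
ft_force: [0.2, -0.5, 0.7]
grip_width: 0.0853
grasp_force: 0.0
clock: 10.5
eef_pos: [0.4654, 0.1755, 0.068]
tool_rot: [0.776, 0.631, 0.0, 0.0]
ft_force: [0.0, 0.7, 1.3]
grip_width: 0.0853
grasp_force: 0.0
```

```bash
python3 -m creep '[[0,0,-2,0,0,0],[0,0,-2,0,0,0],[0,0,-1.4,0,0,0],[0,0,0,0,0,0],[0,0,0,0,0,0]]';  python3 -m creep '[[0,0,0,0,0,0],[0,0,0,0,0,0],[0,0,0,0,0,0],[0,0,0,0,0,0],[0,0,0,0,0,0],[0,0,0,0,0,0]]' -1; python3 -m creep '[[0,0,2,0,0,0],[0,0,2,0,0,0],[0,0,0,0,0,0],[0,0,0,0,0,0]]'
```

```text
clock: 11.0
eef_pos: [0.4658, 0.1755, 0.014]
tool_rot: [0.776, 0.63, -0.0, 0.0]
ft_force: [0.5, -0.4, -0.2]
grip_width: 0.0851
grasp_force: 0.0
clock: 11.6
eef_pos: [0.467, 0.1758, 0.016]
tool_rot: [0.777, 0.63, 0.002, 0.001]
ft_force: [-0.1, -0.6, 6.0]
grip_width: 0.0555
grasp_force: 62.7
clock: 12.0
eef_pos: [0.4654, 0.1755, 0.0543]
tool_rot: [0.777, 0.63, 0.001, 0.0]
ft_force: [-0.5, 0.0, -2.6]
grip_width: 0.0552
grasp_force: 64.8
```

```bash
python3 -m creep '[[0,-2.2,0,0,0,0],[0,-2.2,0,0,0,0],[0,-2.3,0,0,0,0],[0,0,-1.5,0,0,0],[0,0,-1.5,0,0,0],[0,0,-0.7,0,0,0],[0,0,0,0,0,0],[0,0,0,0,0,0]]'
```

```text
clock: 12.8
eef_pos: [0.4646, 0.1084, 0.0165]
tool_rot: [0.777, 0.63, -0.001, -0.0]
ft_force: [0.1, -0.1, -1.6]
grip_width: 0.0555
grasp_force: 64.8
```

```bash
python3 -m creep '[[0,0,-0.1,0,0,0],[0,0,0,0,0,0],[0,0,0,0,0,0],[0,0,0,0,0,0],[0,0,0,0,0,0],[0,0,2,0,0,0],[0,0,3,0,0,0],[0,0,4,0,0,0]]' 1;  python3 -m creep '[[0,-2,4,0,0,0],[0,-3,4,0,0,0],[0,-3,4,0,0,0],[0,-3,3,0,0,0],[0,-3,0,0,0,0],[0,0,0,0,0,0],[0,0,0,0,0,0]]' -1
python3 - <<'E'
from h import *
t=shot("top","pics/t2.png");s=shot("scene","pics/s2.png")
R=lambda i,f:cv2.resize(i,None,fx=f,fy=f,interpolation=cv2.INTER_CUBIC)
cv2.imwrite("pics/c2.png",np.hstack([R(t[160:260,185:285],4),R(s[190:310,265:385],400/120)])[...,::-1])
E
```

```text
clock: 13.6
eef_pos: [0.4635, 0.108, 0.1057]
tool_rot: [0.777, 0.63, -0.002, -0.001]
ft_force: [0.8, -0.3, -0.0]
grip_width: 0.0854
grasp_force: 0.0
clock: 14.3
eef_pos: [0.4649, -0.0319, 0.256]
tool_rot: [0.777, 0.629, 0.0, -0.0]
ft_force: [-0.8, -0.3, -1.0]
grip_width: 0.0002
grasp_force: 0.0
```

View pics/c2.png

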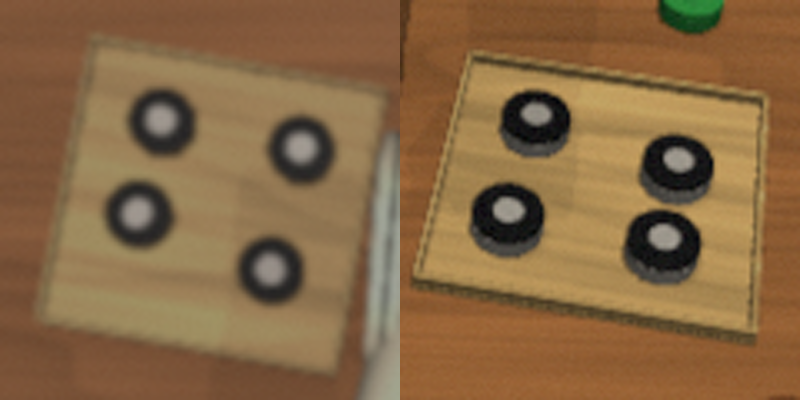

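All four pucks are spread flat, cap up, at about (161,121), (301,148), (137,214) and (270,269) in the crop. The closest pair is roughly 83 mm apart, centre to centre. Next I'll tilt the tool onto the button's axis.

```bash
python3 -m creep '[[0,0,0,-6.75,1.85,0],[0,0,0,-6.75,1.85,0],[0,0,0,-6.75,1.85,0],[0,0,0,-6.75,1.85,0],[0,0,0,-6.75,1.85,0],[0,0,0,0,0,0],[0,0,0,0,0,0]]' -1; python3 -m creep '[[1.6,-2.6,0,0,0,0],[1.6,-2.6,0,0,0,0],[1.6,-2.6,0,0,0,0],[1.6,-2.6,0,0,0,0],[0,-2.5,-1,0,0,0],[0,0,0,0,0,0],[0,0,0,0,0,0]]'
python3 - <<'E'
from h import *
from scipy.spatial.transform import Rotation as Ro
o=status.get_obs();M=Ro.from_quat(o["tool_rot"]).as_matrix();print(M.round(3),o["joint_pos"].round(2))
n=np.array([.1514,.5532,.8192]);b=np.array([.517,-.2055,.160])
for h in(.06,.01):print(h,((b+n*h-o["eef_pos"])*100).round(2))
E
```

```text
clock: 15.1
eef_pos: [0.4651, -0.0302, 0.255]
tool_rot: [0.74, 0.602, -0.245, 0.174]
ft_force: [0.8, 0.8, 0.9]
grip_width: -0.0002
grasp_force: 0.0
clock: 15.8
eef_pos: [0.5284, -0.1616, 0.247]
tool_rot: [0.742, 0.6, -0.244, 0.175]
ft_force: [-0.7, -0.1, 1.5]
grip_width: 0.0
grasp_force: 0.0
[[ 0.162  0.975 -0.152]
 [ 0.805 -0.219 -0.552]
 [-0.571 -0.033 -0.82 ]] [ 0.01  0.45  0.19  1.51 -0.58  1.85]
0.06 [-0.23 -1.07 -3.79]
0.01 [-0.99 -3.83 -7.88]
```

```bash
python3 -m creep '[[-0.1,-0.5,-1.9,0,0,0],[-0.1,-0.6,-1.9,0,0,0],[-0.3,-1.1,-1.6,0,0,0],[-0.3,-1.1,-1.7,0,0,0],[0,0,0,0,0,0],[0,0,0,0,0,0],[0,0,0,0,0,0]]'
python3 - <<'E'
from h import *
o=status.get_obs()
n=np.array([.1514,.5532,.8192]);b=np.array([.517,-.2055,.160])
d=o["eef_pos"]-b;h=d@n;print(h,d-h*n,o["ft_force"])
t=shot("top","pics/t3.png");s=shot("scene","pics/s3.png")
R=lambda i,f:cv2.resize(i,None,fx=f,fy=f,interpolation=cv2.INTER_CUBIC)
cv2.imwrite("pics/c3.png",np.hstack([R(t[180:260,315:395],5),R(s[135:235,130:230],4)])[...,::-1])
E
```

```text
clock: 16.5
eef_pos: [0.5221, -0.1929, 0.1766]
tool_rot: [0.741, 0.601, -0.243, 0.176]
ft_force: [-0.2, -0.4, 0.3]
grip_width: -0.0002
grasp_force: 0.0
0.021343149560265628 [ 0.00190381  0.0008106  -0.00090031] [-0.18215133 -0.40014283  0.30936338]
```

View pics/c3.png

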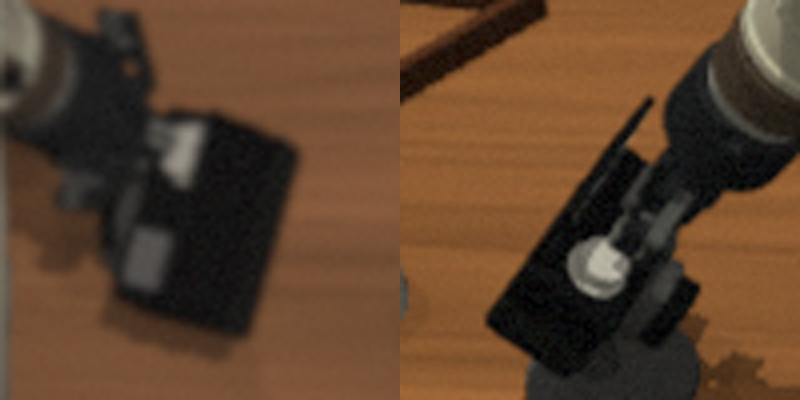

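The tip sits just above the button on its axis (scene crop: button at (603,262)) and the screen is clear. I'll creep in, watching the force.

```bash
python3 -m creep '[[-0.15,-0.55,-0.82,0,0,0],[-0.1,-0.4,-0.6,0,0,0],[0,0,0,0,0,0],[0,0,0,0,0,0]]'; for i in 1 2; do python3 -m creep '[[-0.03,-0.11,-0.16,0,0,0],[-0.03,-0.11,-0.16,0,0,0],[0,0,0,0,0,0],[0,0,0,0,0,0]]';done
```

```text
clock: 17.0
eef_pos: [0.5182, -0.2031, 0.1605]
tool_rot: [0.741, 0.601, -0.245, 0.175]
ft_force: [-0.8, 1.4, 0.4]
grip_width: -0.0002
grasp_force: 0.5
clock: 17.4
eef_pos: [0.518, -0.2052, 0.1578]
tool_rot: [0.741, 0.601, -0.244, 0.175]
ft_force: [-0.7, 2.5, 1.4]
grip_width: -0.0001
grasp_force: 1.0
clock: 17.8
eef_pos: [0.5177, -0.2069, 0.1554]
tool_rot: [0.741, 0.601, -0.244, 0.175]
ft_force: [-1.7, 6.9, 8.0]
grip_width: 0.0002
grasp_force: 4.8
```

```bash
python3 -m creep '[[0.01,0.04,0.06,0,0,0],[0,0,0,0,0,0]]'; python3 -m creep '[[0,0,0,0,0,0],[0,0,0,0,0,0]]'
```

```text
clock: 18.0
eef_pos: [0.5177, -0.2069, 0.1555]
tool_rot: [0.741, 0.601, -0.244, 0.175]
ft_force: [-1.4, 4.2, 5.4]
grip_width: 0.0
grasp_force: 3.4
clock: 18.2
eef_pos: [0.5177, -0.2068, 0.1555]
tool_rot: [0.741, 0.601, -0.244, 0.175]
ft_force: [-1.7, 4.3, 5.4]
grip_width: 0.0001
grasp_force: 3.5
```

```bash
python3 -m creep '[[0,0,0,0,0,0],[0,0,0,0,0,0],[0,0,0,0,0,0],[0,0,0,0,0,0],[0,0,0,0,0,0],[0,0,0,0,0,0],[0,0,0,0,0,0],[0,0,0,0,0,0]]'; for i in 1 2; do python3 -m creep '[[-0.03,-0.11,-0.16,0,0,0],[-0.03,-0.11,-0.16,0,0,0],[0,0,0,0,0,0],[0,0,0,0,0,0]]';done
```

```text
clock: 19.0
eef_pos: [0.5177, -0.2069, 0.1555]
tool_rot: [0.741, 0.601, -0.244, 0.175]
ft_force: [-1.2, 5.6, 5.8]
grip_width: 0.0002
grasp_force: 3.6
clock: 19.4
eef_pos: [0.5173, -0.2087, 0.1528]
tool_rot: [0.741, 0.601, -0.244, 0.175]
ft_force: [-2.7, 7.8, 8.2]
grip_width: -0.0003
grasp_force: 5.6
clock: 19.8
eef_pos: [0.5169, -0.2103, 0.1504]
tool_rot: [0.74, 0.601, -0.243, 0.175]
ft_force: [-3.6, 10.9, 13.6]
grip_width: 0.0001
grasp_force: 8.1
```

The force has risen to 16 N after 6 mm more travel, so the button is at the bottom. I'll withdraw along the axis.

```bash
python3 -m creep '[[0,0,0,0,0,0],[0.15,0.55,0.82,0,0,0],[0.3,1.1,1.64,0,0,0],[0.3,1.1,1.64,0,0,0],[0.45,1.66,2.46,0,0,0],[0,2,3,0,0,0],[0,0,0,0,0,0],[0,0,0,0,0,0]]'
python3 - <<'E'
from h import *
t=shot("top","pics/t4.png");s=shot("scene","pics/s4.png")
cv2.imwrite("pics/c4.png",cv2.resize(s[120:330,60:480],None,fx=1.9,fy=1.9,interpolation=cv2.INTER_CUBIC)[...,::-1])
E
```

```text
clock: 20.6
eef_pos: [0.529, -0.1474, 0.2443]
tool_rot: [0.741, 0.601, -0.244, 0.176]
ft_force: [-0.3, 1.0, -0.8]
grip_width: -0.0004
grasp_force: 0.0
```

View pics/c4.png

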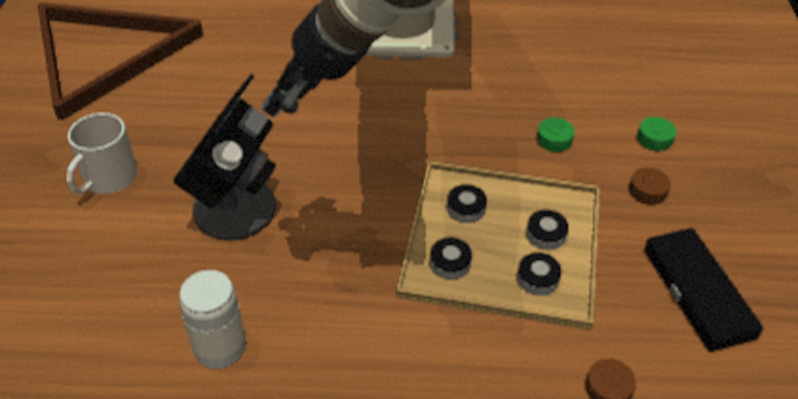

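The button at (230,155) is back up, the pucks are in place, the robot is clear and the mug, can and case haven't moved. Handing in.

```bash
python3 -c "
from workcell import ticket
print(ticket.job_done())"
```

```text
the job is handed in; nothing more can be done
None
```

I spread the four pucks flat and cap up in the tray, at least about 83 mm apart centre to centre (25 mm clear). I held the shutter button at half press for over a second, pressed it fully, let it spring back, and handed the job in; no verdict came back.

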